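Check the corner of a half-built equipment box with a square

TASK

Pick up the right-angled square by its fin, set it down in the corner of the half-built plywood box and press it in until both its legs bear on both side panels at once, holding it pressed for a moment. Then let go and leave it lying flat and flush in the corner so that I can look for gaps. Leave the narrow 45-degree mitre gauge where it lies.

Things in the scene. Friction and masses are not known exactly. Their poses are not given: they have to be found in the camera images.
- square: Loose aluminium square, 0.3 kg, lying flat: legs 140 mm long, 24 wide, 14 thick, at 90 degrees, with diagonal tie bar. Origin: outer heel, at the underside; legs along +x and +y, their outer edges (the ones to press) on these axes; z up. Grip fin: upright plate 12 mm thick, 44 long, top 58 above the underside, centred at x=y=56 mm, its length along the 45-degree bisector; centre of mass near it.
- side_a: Fixed plywood side panel of the half-built box, 12 mm thick, 45 high, on a 9 mm base panel that lies on the counter. Origin: the box's inner corner at the base panel's top. The upright inner face runs along +x for 188 mm; the inside is on its +y side. The base fills 188 x 188 mm inside the corner; the other two sides are open.
- side_b: The other fixed side panel, same thickness and height, square to side_a. Same origin (inner corner, at the base panel's top) and same axes as side_a: its upright inner face runs along +y for 188 mm, the inside is on its +x side.
- mitre_gauge: Loose aluminium mitre gauge, to be left alone: like the square but a narrow wedge, its 125 mm legs open by only 45 degrees; same kind of fin (12 x 44 mm, 58 high), 70 mm from the heel. Origin: where the legs' outer edges would meet, just ahead of its blunt nose, at the underside; one leg along +x, the other 45 degrees from it towards +y.
There are look-alikes about, which are no part of the job. Leave any black look-alike of the square alone.

How it is judged (in metres and radians):
On the way:
1. the held square is pressed against both side panels at once, flat, with its heel in the corner (contact force between square and side_a above 0.5 N and contact force between square and side_b above 0.5 N and contact force between the fingers and square above 0.5 N and distance between square and side_a below 0.01 m and angle between the x axis of square and the x axis of side_a, either way round below 0.17 rad and angle between square's own z axis and vertical below 0.17 rad), for 0.2 s.
At the end, for the whole second after the job is handed in: The square lies released, at rest and flat (within 10 degrees) on the base panel with its heel within 10 mm of the inner corner and its legs along the two side panels within 10 degrees; the mitre gauge is within 30 mm of where it was (distance between square and side_a below 0.01 m and angle between the x axis of square and the x axis of side_a, either way round below 0.17 rad and angle between square's own z axis and vertical below 0.17 rad and contact force between the fingers and square below 0.1 N and linear speed of square below 0.02 m/s and distance of mitre_gauge from where it was at the start of the episode below 0.03 m); the robot touches nothing.
It fails at once if the mitre gauge is moved by more than 30 mm (distance of mitre_gauge from where it was at the start of the episode above 0.03 m).
It also fails if it takes over 42 s, if anything falls off the work surface, if the arm or the gripper's body presses on something with over 40 N, if the wrist force passes 120 N, or if a joint passes its speed limit or range.

ROBOT

A 6-joint arm with a two-finger parallel gripper is mounted at the origin on the work surface. World frame = base frame: x ahead of the robot, y to its left, z up, the work surface at z = 0. Lengths are in m, angles in degrees, forces in N, time in s.
With the tool pointing down it reaches from about 0.25 to 0.725 m from the base axis. Payload 9.7 kg.
Tool frame: the origin (TCP) lies at the very end of the fingers, on their centre line; the grasp point (between the pads) lies grasp_offset behind it (grasp_offset is the distance from the TCP to the grasp point, in m); z points along the fingers, y is the line along which they close (so a half turn about z gives the same grasp; the last joint's range is limited). The gripper opens to 85 mm and grips with 20 to 120 N. Pads are 22 mm wide; open, the fingers measure 114 mm over their backs; the gripper's body (76 mm by 85 mm) begins 54 mm behind the grasp point. The pads swing forward as they close: fully open they stand 13 mm farther back than shut.
Start: joints at [69.614, 4.979, 10.078, 95.1, 0, 90], TCP at [0.192, 0.516, 0.231] pointing down, gripper open.
Joint ranges: [-179.16, 179.16], [-48.56, 103.87], [-65.8, 70.77], [-126.05, 130.52], [-82.76, 87.17], [-180, 180]. Speed limits (degrees/s): [127.2, 127.2, 147.25, 180, 180, 180].

INTERFACE

Orientations are given as [roll, pitch, yaw] about the fixed x, y, z axes, in that order (R = Rz(yaw) Ry(pitch) Rx(roll)).
In Python, from workcell import get_obs, camera, calibration, job_done, recognise, cut_out, mark_of, grasp_offset gives the robot as it stands.
- The arm moves only by the tool servo_tool, never from a script. Its argument "moves" is a list of rows, each a list of 3 entries, a list of its own where there are three numbers: the turn, a rotation vector about the tool's x, y, z in degrees, then the shift along the tool's x, y, z in m, then the opening in per cent of the stroke, from 0 (shut) to 100 (fully open). In form: [[[ax, ay, az], [x, y, z], claw], ...]. A call has 1 to 12 rows; each row shifts and turns the commanded pose from where the row before left it, along the tool's axes as they then stand; what a row does not reach is not made up. A row lasts 1/10 s, in which the tool goes at most 50 mm and 8.59 degrees, less where a joint would pass 70% of its speed; a pose out of reach is approached as far as the arm can. A call is refused whole if a number of a shift passes 0.05 or a number of a turn 8.59, either way. A call with a gripper value outside its range is refused whole. The fingers move at their own pace and stop on an object; "force" is the grip in N (left out, the last holds). Time passes only in rows, so rows that do not move let the fingers close. It gives the time, the measured TCP pose, the force, the opening and the grip force at its end, in the units of the state.
- get_obs(): the state, without advancing time (a new reading comes with each control period).
- camera(name): name is "side" or "top" or "wrist"; returns (picture, depth): 384x512x3 uint8, red, green, blue; 384x512 float32, m along the optical axis (not along the pixel's ray), 0 where there is no reading.
- calibration(name): a dict with "camera_matrix" (3x3 intrinsics, pixels), "dist" ([k1, k2, p1, p2, k3] as OpenCV has them; the pictures are not rectified), "R" (3x3) and "t" (3): a world point X has camera coordinates R X + t. Camera axes: x right, y down, z forward; pixel columns grow to the right and rows downward; lengths in m; the calibration is good to about 2 mm. A picture is of the moment at which its call begins: read the wrist's pose just before it. calibration takes no time and is no camera call; for the wrist camera it gives the pose at the moment of the call.
- job_done(): hands the job in; it is judged then, once.
Trained networks look in the newest picture that a camera, given by its name, has taken for a name from the list of things; names that differ only in an ending like _2 or _b are one class to them, and where a whole thing is asked for, a point or a joint stands for the part that bears it (a point fixed in the world has none). Each returns a list of dicts, best first, with "score" (0 to 1); they miss things now and then, are a little off and sometimes report something else, mostly with a low value. They report only what shows in the picture. A call takes as long as a camera call. They do not tell look-alikes from the thing itself.
- recognise(name, camera): "xyz" ([x, y, z] in m, in the coordinates of the camera as it stood for that picture, good to about 4 mm: the middle of the surface that is visible of it).
- cut_out(name, camera): "mask" (384x512 bool, what is visible of it).
- mark_of(name, camera): "xyz" ([x, y, z] in m, in the coordinates of the camera as it stood for that picture, good to about 4 mm: a listed point, or the origin of a listed thing).
The state is a dict: "time": time; "q": joint angles; "qd": joint speeds; "joint_efforts": joint torques, N m; "ee_pos": TCP position; "tcp_rot": TCP orientation; "wrist_force": force on the tool from outside, world axes, zero at the start; "torque": the same for the moment, N m; "opening": finger opening in m; "grasp_force": force on a finger pad.
Only numpy, scipy, OpenCV 4.12 (cv2) and the standard library are available. Lean on these libraries where they do the work, as an engineer would, in place of code of your own. Each camera call takes 0.05 s, during which the arm holds its last target. There are 200 camera calls.

## Working session

There is one attempt and no reset: what is moved stays moved. The work goes in short steps, Python scripts to look and compute and a tool call to move; the robot and the scene stay as the last step left them, time stands still between calls to the robot, and variables do not carry over. Pictures are saved under pics/ and viewed, at most 10 in all, crops included, and the job is handed in when it is done.

Besides the shell and the picture viewer there is one more tool, called after "Call:" as name(argument=value, ...) on one line, values as JSON. servo_tool: Moves the arm, as the interface text tells. Its arguments: {"type":"object","properties":{"moves":{"type":"array"},"force":{"type":"number"}},"required":["moves"]}

```bash
mkdir -p pics; cat > h.py <<'E'
import numpy as np, cv2
from workcell import *
from scipy.spatial.transform import Rotation as Ro
def w(c,p): return np.array(c["R"]).T@(np.array(p)-np.array(c["t"]))
def cloud(c,d):
    v,u=np.mgrid[0:384,0:512]; K=np.array(c["camera_matrix"],float)
    n=cv2.undistortPoints(np.stack([u,v],-1).reshape(-1,1,2).astype(np.float64),K,np.array(c["dist"],float)).reshape(384,512,2)
    P=np.dstack([n*d[...,None],d[...,None]])
    return (P-np.array(c["t"]))@np.array(c["R"])
def proj(c,X):
    return cv2.projectPoints(np.array(X,float).reshape(-1,1,3),cv2.Rodrigues(np.array(c["R"]))[0],np.array(c["t"],float),np.array(c["camera_matrix"],float),np.array(c["dist"],float))[0].reshape(-1,2)
E
python3 - <<'E'
from h import *
print(grasp_offset)
o=get_obs();print({k:np.round(o[k],3).tolist() for k in o})
for cam in ["top","side"]:
    p,d=camera(cam);c=calibration(cam)
    cv2.imwrite(f"pics/{cam}0.png",p[...,::-1]); np.savez(f"{cam}0.npz",p=p,d=d)
    if cam=="top":
      P=cloud(c,d)
      for n in ["square","side_a","side_b","mitre_gauge"]:
        for f in (recognise,mark_of):
            for r in f(n,cam): 
                X=w(c,r["xyz"]);print(n,f.__name__,round(r["score"],2),X.round(3),proj(c,X).round().tolist())
E
```

```text
0.0187
{'time': 0.0, 'q': [69.613, 5.011, 10.033, 95.1, -0.001, 90.0], 'qd': [0.038, 0.085, 0.054, 0.076, -0.075, -0.053], 'joint_efforts': [0.002, -52.038, 46.481, 0.016, 0.0, -0.0], 'ee_pos': [0.192, 0.515, 0.231], 'tcp_rot': [-179.922, 0.001, 159.613], 'wrist_force': [-0.048, -0.33, 0.791], 'torque': [0.021, 0.022, 0.03], 'grasp_force': 0.0, 'opening': 0.085}
square call 0.64 [ 0.565 -0.316  0.017] [[355.0, 130.0]]
square call 0.74 [ 0.532 -0.284  0.002] [[342.0, 143.0]]
square call 0.63 [ 0.272 -0.417 -0.001] [[395.0, 236.0]]
square call 0.62 [ 0.49  -0.089 -0.   ] [[273.0, 160.0]]
side_a call 0.75 [0.435 0.191 0.052] [[167.0, 179.0]]
side_a call 0.69 [0.559 0.254 0.047] [[145.0, 135.0]]
side_a call 0.45 [ 0.569 -0.316  0.014] [[354.0, 129.0]]
side_a call 0.6 [0.471 0.282 0.008] [[139.0, 170.0]]
side_a call 0.6 [0.47  0.279 0.012] [[139.0, 170.0]]
side_b call 0.75 [0.435 0.191 0.052] [[167.0, 179.0]]
side_b call 0.69 [0.559 0.254 0.047] [[145.0, 135.0]]
side_b call 0.45 [ 0.569 -0.316  0.014] [[354.0, 129.0]]
side_b call 0.6 [0.471 0.282 0.008] [[139.0, 170.0]]
side_b call 0.6 [0.47  0.279 0.012] [[139.0, 170.0]]
mitre_gauge call 0.96 [ 0.552 -0.115  0.013] [[282.0, 137.0]]
mitre_gauge call 0.8 [ 0.488 -0.087 -0.002] [[272.0, 161.0]]
```

View pics/top0.png

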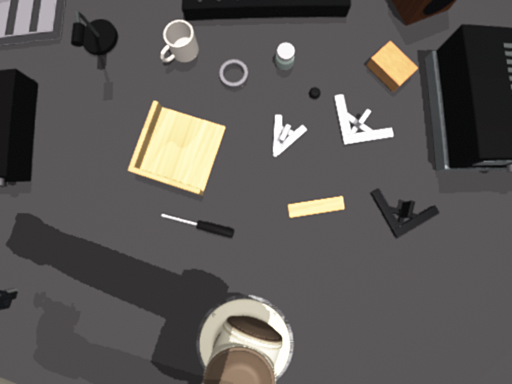

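View pics/side0.png

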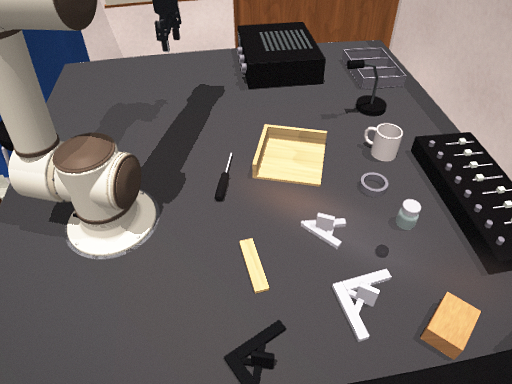

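The top view shows three square or gauge candidates:
- The white square has its heel at (345,143) and wide 90° legs. It fits the description.
- The white mitre gauge at (275,153) has a 45° wedge, so it stays where it is.
- The black look-alike at (400,235) is to be left alone.

The box corner is at about (131,155).

```bash
cat >> h.py <<'E'
from scipy.optimize import minimize
def box(q,a,b,c,d): # sd of rect, negative inside
    x=np.abs(q[:,0]-(a+b)/2)-(b-a)/2; y=np.abs(q[:,1]-(c+d)/2)-(d-c)/2
    return np.maximum(x,y)
def sq_sd(q):
    t=np.stack([(q[:,0]-q[:,1])/2**.5,(q[:,0]+q[:,1])/2**.5],-1)
    return np.minimum(box(q,0,.14,0,.024),box(q,0,.024,0,.14))
def pan_sd(q): return np.minimum(box(q,-.012,.188,-.012,0),box(q,-.012,0,-.012,.188))
def fit(P,valid,zl,zh,sd,x0,rad,ignore=None,s=.0015):
    X=P.reshape(-1,3); m=valid.reshape(-1)&(np.hypot(X[:,0]-x0[0],X[:,1]-x0[1])<rad)
    X=X[m]; lab=(X[:,2]>zl)&(X[:,2]<zh)
    def q(p):
        c,s_=np.cos(p[2]),np.sin(p[2]); e=X[:,:2]-p[:2]
        return e@np.array([[c,-s_],[s_,c]])
    def cost(p,s=s):
        Q=q(p); k=np.ones(len(Q),bool) if ignore is None else ~ignore(Q)
        pr=1/(1+np.exp(np.clip(sd(Q)/s,-30,30))); return ((pr-lab)**2*k).mean()
    best=None
    for s1 in (.006,s):
        r=minimize(cost,x0,args=(s1,),method="Nelder-Mead",options=dict(initial_simplex=np.array(x0)+np.array([[0,0,0],[.008,0,0],[0,.008,0],[0,0,.08]]),xatol=1e-5,fatol=1e-8)); x0=r.x
    return r.x,r.fun,lab.mean()
sq_ign=lambda Q:(sq_sd(Q)>0.001)&(Q.min(1)>.015)&(Q.max(1)<.125)
E
python3 - <<'E'
from h import *
z=np.load("top0.npz");c=calibration("top");P=cloud(c,z["d"]);v=(z["d"]>0)
a=fit(P,v&(P[...,2]<.024),.008,.022,sq_sd,[.532,-.284,np.radians(-79)],.22,sq_ign); print("square",a[0].round(4),np.degrees(a[0][2]),a[1:])
f=a[0][:2]+Ro.from_euler('z',a[0][2]).as_matrix()[:2,:2]@[.056,.056];print("fin",f)
m=(P[...,2]>.03)&v&(np.hypot(P[...,0]-f[0],P[...,1]-f[1])<.06);print("fin pts",P[m].mean(0) if m.any() else None,m.sum())
b=fit(P,v,.035,.065,pan_sd,[.485,.285,np.radians(-119)],.22); print("box",b[0].round(4),np.degrees(b[0][2]),b[1:])
g=(P[...,2]<.065)&(P[...,2]>.035)&v&(np.hypot(P[...,0]-b[0][0],P[...,1]-b[0][1])<.22);print(np.median(P[g][:,2]))
im=cv2.resize(z["p"][80:215,255:450],None,fx=4,fy=4,interpolation=cv2.INTER_CUBIC)
def dr(X):
    q=((proj(c,X)-[255,80])*4).astype(int); cv2.polylines(im,[q],True,(255,0,0),1)
R=Ro.from_euler('z',a[0][2]).as_matrix()
dr(np.array([[0,0,.014],[.14,0,.014],[.14,.024,.014],[.024,.024,.014],[.024,.14,.014],[0,.14,.014]])@R.T+[*a[0][:2],0])
b2=cv2.resize(z["p"][90:205,120:235],None,fx=3.5,fy=3.5,interpolation=cv2.INTER_CUBIC)
R=Ro.from_euler('z',b[0][2]).as_matrix()
q=((proj(c,np.array([[0,0,.054],[.188,0,.054],[.188,-.012,.054],[-.012,-.012,.054],[-.012,.188,.054],[0,.188,.054]])@R.T+[*b[0][:2],0])-[120,90])*3.5).astype(int);cv2.polylines(b2,[q],True,(255,0,0),1)
cv2.imwrite("pics/c1.png",im[...,::-1]);cv2.imwrite("pics/c2.png",b2[...,::-1])
E
```

```text
square [ 0.5296 -0.2869 -1.427 ] -81.76225923594001 (np.float64(0.08062008343098777), np.float64(0.1284477660089252))
fin [ 0.59300526 -0.33433659]
fin pts [ 0.58958816 -0.33024579  0.05453523] 98
box [ 0.471   0.2809 -1.9018] -108.96667976582805 (np.float64(0.009725968049524787), np.float64(0.04693710863054724))
0.0541262756339307
```

View pics/c1.png

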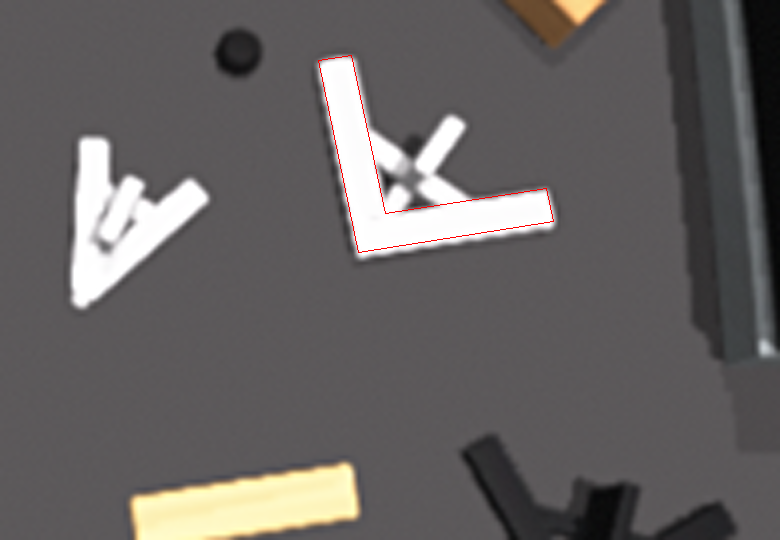

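View pics/c2.png

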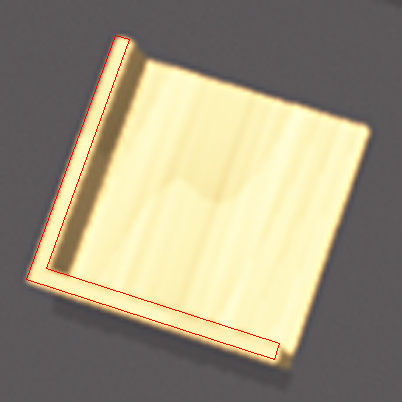

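The red outlines fit the white 90° square (heel 345,143 in the full picture) and the box panels (corner about 134,167). I'm now moving over the fin.

Call:
servo_tool(moves=[[[0,0,0],[-0.0335,-0.0327,0],100],[[0,0,0],[-0.0335,-0.0327,0],100],[[0,0,0],[-0.0335,-0.0327,0],100],[[0,0,0],[-0.0335,-0.0327,0],100],[[0,0,0],[-0.0335,-0.0327,0],100],[[0,0,0],[-0.0335,-0.0327,0],100],[[0,0,0],[-0.0335,-0.0327,0],100],[[0,0,0],[-0.0335,-0.0327,0],100],[[0,0,0],[-0.0335,-0.0327,0],100],[[0,0,0],[-0.0335,-0.0327,0],100],[[0,0,0],[-0.0335,-0.0327,0],100],[[0,0,0],[-0.0335,-0.0327,0],100]])

```text
time: 1.7
ee_pos: [0.4322, 0.0057, 0.2316]
tcp_rot: [180.0, 0.1, 159.6]
wrist_force: [0.1, 1.7, 0.2]
opening: 0.0854
grasp_force: 0.0
```

Call:
servo_tool(moves=[[[0,0,0],[-0.0335,-0.0327,0],100],[[0,0,0],[-0.0335,-0.0327,0],100],[[0,0,0],[-0.0335,-0.0327,0],100],[[0,0,0],[-0.0335,-0.0327,0],100],[[0,0,0],[-0.0335,-0.0327,0],100],[[0,0,0],[-0.0335,-0.0327,0],100],[[0,0,0],[-0.0335,-0.0327,0],100],[[0,0,8.2],[0,0,0],100],[[0,0,8.2],[0,0,0],100],[[0,0,0],[0,0,0],100]])

```text
time: 2.7
ee_pos: [0.5718, -0.289, 0.2307]
tcp_rot: [-180.0, -0.1, 143.1]
wrist_force: [-0.2, -0.2, -0.1]
opening: 0.0856
grasp_force: 0.0
```

```bash
python3 - <<'E'
from h import *
o=get_obs();print(o["time"],np.round(o["q"],1),o["ee_pos"],o["tcp_rot"])
c=calibration("wrist");p,d=camera("wrist");np.savez("w1.npz",p=p,d=d)
P=cloud(c,d);v=d>0
a=fit(P,v&(P[...,2]<.024),.008,.022,sq_sd,[.5296,-.2869,-1.427],.2,sq_ign);print(a[0],np.degrees(a[0][2]),a[1:])
m=(P[...,2]>.048)&(P[...,2]<.064)&v&(np.hypot(P[...,0]-.592,P[...,1]+.332)<.05)
if m.sum()>5:
    X=P[m];r=cv2.minAreaRect((X[:,:2]*1000).astype(np.float32));print("fin",r,np.median(X[:,2]),m.sum())
cv2.imwrite("pics/w1.png",p[...,::-1])
E
```

```text
2.7 [-26.8  18.2  25.3  97.2   0.   10.1] [ 0.57183188 -0.2890035   0.23066546] [-1.79993916e+02 -5.11668188e-02  1.43053139e+02]
[ 0.53029974 -0.28623672 -1.42173008] -81.4591331771917 (np.float64(0.07165418944100052), np.float64(0.12724441987020924))
fin ((592.5977172851562, -332.4098205566406), (12.078780174255371, 43.5694465637207), 52.99018478393555) 0.05722264948263675 368
```

View pics/w1.png

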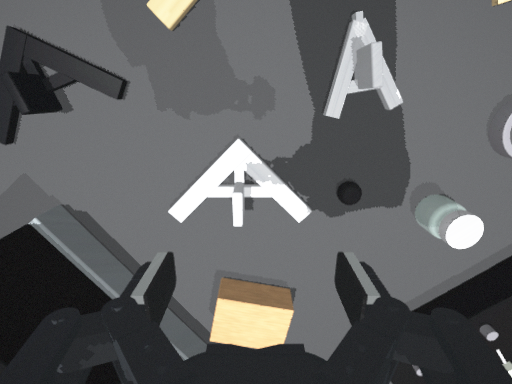

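The wrist view shows the white square at (240,185) with its fin under the gripper, and the mitre gauge clear at (365,70). I'm lining up, descending and gripping.

Call:
servo_tool(moves=[[[0,0,0],[-0.0427,-0.0222,0],100],[[0,0,0],[0,0,0.042],100],[[0,0,0],[0,0,0.042],100],[[0,0,0],[0,0,0.042],100],[[0,0,0],[0,0,0.042],100],[[0,0,0],[0,0,0.038],100],[[0,0,0],[0,0,0],100],[[0,0,0],[0,0,0],100]], force=40)

```text
time: 3.55
ee_pos: [0.5927, -0.3316, 0.0263]
tcp_rot: [-180.0, -0.0, 143.4]
wrist_force: [-0.7, -0.2, 1.9]
opening: 0.0856
grasp_force: 0.0
```

Call:
servo_tool(moves=[[[0,0,0],[0,0,0],0],[[0,0,0],[0,0,0],0],[[0,0,0],[0,0,0],0],[[0,0,0],[0,0,0],0],[[0,0,0],[0,0,0],0],[[0,0,0],[0,0,0],0],[[0,0,0],[0,0,0],0],[[0,0,0],[0,0,0],0]], force=40)

```text
time: 4.35
ee_pos: [0.5929, -0.332, 0.0258]
tcp_rot: [180.0, 0.0, 143.2]
wrist_force: [0.3, -0.3, 4.8]
opening: 0.0115
grasp_force: 40.4
```

Call:
servo_tool(moves=[[[0,0,0],[0,0,-0.03],0],[[0,0,0],[0,0,-0.04],0],[[0,0,0],[0,0,-0.04],0],[[0,0,0],[0,0,-0.02],0],[[0,0,0],[0.0266,0.0264,0],0],[[0,0,0],[0.0266,0.0264,0],0],[[0,0,0],[0.0266,0.0264,0],0],[[0,0,0],[0.0266,0.0264,0],0],[[0,0,0],[0.0266,0.0264,0],0],[[0,0,0],[0.0266,0.0264,0],0],[[0,0,0],[0.0266,0.0264,0],0]])

```text
time: 5.45
ee_pos: [0.5534, -0.071, 0.1545]
tcp_rot: [-180.0, -0.1, 143.2]
wrist_force: [0.6, 0.6, -2.4]
opening: 0.0113
grasp_force: 39.4
```

Call:
servo_tool(moves=[[[0,0,0],[0.0266,0.0264,0],0],[[0,0,0],[0.0266,0.0264,0],0],[[0,0,0],[0.0266,0.0264,0],0],[[0,0,0],[0.0266,0.0264,0],0],[[0,0,0],[0.0266,0.0264,0],0],[[0,0,0],[0.0266,0.0264,0],0],[[0,0,0],[0.0266,0.0264,0],0],[[0,0,6.8],[0,0,0],0],[[0,0,6.8],[0,0,0],0],[[0,0,6.8],[0,0,0],0],[[0,0,6.8],[0,0,0],0],[[0,0,0],[0,0,0],0]])

```text
time: 6.65
ee_pos: [0.5154, 0.1869, 0.1545]
tcp_rot: [-179.9, 0.0, 115.9]
wrist_force: [0.3, -0.1, -2.1]
opening: 0.0115
grasp_force: 39.7
```

```bash
python3 - <<'E'
from h import *
o=get_obs();print(o["time"],np.round(o["q"],1),np.round(o["ee_pos"],4),o["tcp_rot"],o["opening"],o["grasp_force"],o["wrist_force"])
c=calibration("wrist");p,d=camera("wrist");np.savez("w2.npz",p=p,d=d)
P=cloud(c,d);v=d>0
b=fit(P,v,.046,.062,pan_sd,[.471,.281,-1.902],.2);print("box",b[0],np.degrees(b[0][2]),b[1:])
e=o["ee_pos"];zt=e[2]-.0258+.014
yaw=np.radians(o["tcp_rot"][2]-225);h=np.array(e[:2])-Ro.from_euler('z',yaw).as_matrix()[:2,:2]@[.056,.056];print("nominal heel",h,np.degrees(yaw))
a=fit(P,v&(P[...,2]<zt+.01),zt-.007,zt+.007,sq_sd,[*h,yaw],.2,sq_ign);print("sq",a[0],np.degrees(a[0][2]),a[1:])
cv2.imwrite("pics/w2.png",p[...,::-1])
E
```

```text
6.65 [19.9  3.9  0.5 86.6 -0.  84. ] [0.5154 0.1869 0.1545] [-1.79913393e+02  7.13537127e-04  1.15919457e+02] 0.011455975955862322 39.66127038002014 [ 0.29750157 -0.10745948 -2.12067702]
box [ 0.47086741  0.28226353 -1.90635262] -109.22595949583946 (np.float64(0.004775937125800658), np.float64(0.05262567324955117))
nominal heel [0.48080541 0.25817427] -109.0805431886951
sq [ 0.48104783  0.25612802 -1.90203593] -108.97863143526509 (np.float64(0.012096705756204092), np.float64(0.20250197975301243))
```

View pics/w2.png

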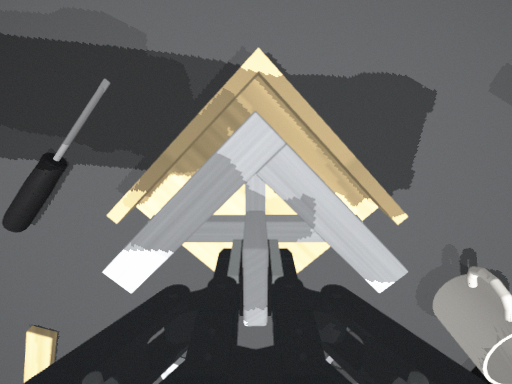

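The wrist view shows the held square (heel 255,113) about 20 mm off both panels, with the inner corner at about (258,80). I'm descending, then sliding into the corner along tool x.

Call:
servo_tool(moves=[[[0,0,0],[0,0.001,0.03],0],[[0,0,0],[0,0,0.03],0],[[0,0,0],[0,0,0.03],0],[[0,0,0],[0,0,0.02],0],[[0,0,0],[0,0,0.008],0],[[0,0,0],[0,0,0],0],[[0,0,0],[0.006,0,0],0],[[0,0,0],[0.006,0,0],0],[[0,0,0],[0.006,0,0],0],[[0,0,0],[0.003,0,0],0],[[0,0,0],[0,0,0],0]])

```text
time: 7.8
ee_pos: [0.5073, 0.207, 0.0375]
tcp_rot: [180.0, -0.0, 116.1]
wrist_force: [0.3, -0.7, -1.8]
opening: 0.0116
grasp_force: 39.8
```

Call:
servo_tool(moves=[[[0,0,0],[0,0,0.002],0],[[0,0,0],[0.002,0,0],0],[[0,0,0],[0.002,0,0],0],[[0,0,0],[0.001,0,0],0],[[0,0,0],[0,0,0],0]])

```text
time: 8.3
ee_pos: [0.5055, 0.2107, 0.0353]
tcp_rot: [180.0, 0.0, 116.0]
wrist_force: [1.1, -2.5, -3.4]
opening: 0.0114
grasp_force: 39.7
```

Call:
servo_tool(moves=[[[0,0,0],[0.001,0,0],0],[[0,0,0],[0.001,0,0],0],[[0,0,0],[0,0,0],0]])

```text
time: 8.6
ee_pos: [0.5054, 0.2112, 0.0356]
tcp_rot: [180.0, 0.2, 115.9]
wrist_force: [5.2, -10.3, -2.1]
opening: 0.0113
grasp_force: 39.8
```

The force is 11.5 N straight back along the bisector, so both panels carry equal load. I'll press slightly more and hold.

Call:
servo_tool(moves=[[[0,0,0],[0.001,0,0],0],[[0,0,0],[0,0,0],0],[[0,0,0],[0,0,0],0],[[0,0,0],[0,0,0],0],[[0,0,0],[0,0,0],0],[[0,0,0],[0,0,0],0],[[0,0,0],[0,0,0],0]])

```text
time: 9.3
ee_pos: [0.5053, 0.2113, 0.0357]
tcp_rot: [180.0, 0.3, 115.9]
wrist_force: [6.4, -15.1, -0.5]
opening: 0.0115
grasp_force: 40.0
```

Call:
servo_tool(moves=[[[0,0,0],[0,0,0.001],0],[[0,0,0],[0,0,0.001],0],[[0,0,0],[0,0,0],0],[[0,0,0],[0,0,0],0]])

```text
time: 9.7
ee_pos: [0.5055, 0.2113, 0.0352]
tcp_rot: [179.9, 0.3, 115.9]
wrist_force: [2.2, -17.7, 11.3]
opening: 0.0113
grasp_force: 41.8
```

Call:
servo_tool(moves=[[[0,0,0],[-0.001,0,-0.001],0],[[0,0,0],[0,0,0],0],[[0,0,0],[0,0,0],60],[[0,0,0],[0,0,0],60],[[0,0,0],[0,0,0],60],[[0,0,0],[0,0,0],60],[[0,0,0],[0,0,0],60],[[0,0,0],[0,0,0],60]])

```text
time: 10.5
ee_pos: [0.5043, 0.2128, 0.0342]
tcp_rot: [-180.0, -0.0, 116.0]
wrist_force: [0.2, -0.1, -1.0]
opening: 0.0511
grasp_force: 0.0
```

Call:
servo_tool(moves=[[[0,0,0],[0,0,-0.01],60],[[0,0,0],[0,0,-0.03],60],[[0,0,0],[0,0,-0.04],60],[[0,0,0],[0,0,-0.04],60],[[0,0,0],[0,0,-0.03],60],[[0,0,0],[0,0,0],60],[[0,0,0],[0,0,0],60]])

```text
time: 11.2
ee_pos: [0.5047, 0.2129, 0.1853]
tcp_rot: [179.9, 0.0, 116.0]
wrist_force: [0.3, 0.9, -0.3]
opening: 0.0512
grasp_force: 0.0
```

```bash
python3 - <<'E'
from h import *
o=get_obs();print(o["time"],np.round(o["ee_pos"],4),o["opening"],o["wrist_force"])
c=calibration("wrist");p,d=camera("wrist")
P=cloud(c,d);v=d>0
b=fit(P,v,.046,.062,pan_sd,[.471,.282,-1.906],.2);print("box",b[0],np.degrees(b[0][2]))
a=fit(P,v&(P[...,2]<.033),.017,.031,sq_sd,[*b[0]],.2,sq_ign);print("sq",a[0],np.degrees(a[0][2]),a[1:])
cv2.imwrite("pics/w3.png",p[...,::-1])
E
```

```text
11.2 [0.5047 0.2129 0.1853] 0.051174576162238444 [ 0.27210723  0.91663333 -0.27025225]
box [ 0.47094765  0.2818195  -1.90573069] -109.19032514484711
sq [ 0.47097522  0.28092972 -1.90812123] -109.32729301964731 (np.float64(0.0016218071685886338), np.float64(0.07712454796851734))
```

View pics/w3.png

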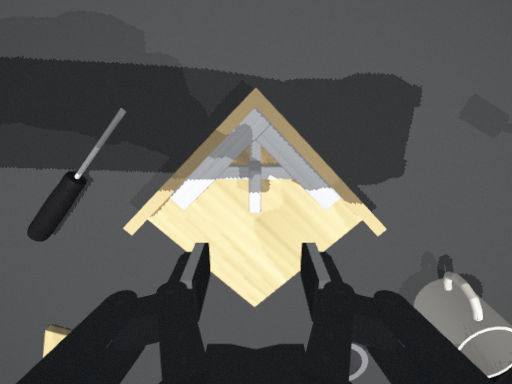

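The square lies flat, flush with both panels, with its heel at about (257,112). The fitted heel is within 1 mm of the corner and 0.1° off, and the gripper is well clear.

```bash
python3 -c "
from workcell import *
print(job_done())"
```

```text
the job is handed in; nothing more can be done
None
```

The square was pressed against both side panels at once and held there, then released, and it now lies flat and flush in the box corner (heel measured within 1 mm, legs within about 0.1°); the mitre gauge and the black look-alike were not touched, and the job is handed in.

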